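# Clamp the glue joint, then hold the leg plate over its threaded holes

## Task

Take the black spring clamp off its wooden rack and clip it down over the middle of the top edge of the two glued boards that stand on the workpiece's side, with a jaw on each face, and let go of it. Then pick up the steel leg plate by its square tube and hold it level about one centimetre above the workpiece's block, each of its three holes centred over the matching threaded hole, touching nothing but the gripper. Finish while still holding it there, still, ready for a colleague to start the bolts, and leave the paint tin, glue bottle, screwdriver and brush where they are.

Things in the scene. Friction and masses are not known exactly. Their poses are not given: they have to be found in the camera images.
- workpiece: Fixed wooden block 150 x 190 x 40 mm (x, y, z) with two thin boards, pale and dark, glued together and standing on edge along its +y side: 16 mm thick together (y +95 to +111), 150 mm long, tops 95 mm above the table. Three threaded holes in the block's top at (x, y) = (-35, +28), (-35, -28), (+35, 0) mm. Origin: centre of the block's underside; z up.
- edge_mid (a point): Middle of the top edge of the glued boards, mid-length and mid-thickness, 95 mm above the table. Axes are those of the workpiece: the edge runs along x, the boards' faces look to +y and -y.
- insert0 (a point): One of the three brass-rimmed threaded holes (8 mm wide, 30 mm deep) in the workpiece block; the point is the hole's centre at the block's top face. The one at (-35, +28) mm of the workpiece.
- insert1 (a point): One of the three brass-rimmed threaded holes (8 mm wide, 30 mm deep) in the workpiece block; the point is the hole's centre at the block's top face. The one at (-35, -28) mm.
- insert2 (a point): One of the three brass-rimmed threaded holes (8 mm wide, 30 mm deep) in the workpiece block; the point is the hole's centre at the block's top face. The one at (+35, 0) mm.
- rack: Fixed clamp rack: wooden foot 130 x 60 x 12 mm with an upright strip 8 mm thick (y), 130 mm long (x), top edge 52 mm above the table. Origin: centre of the foot's underside.
- clamp: Black spring clamp, 83 mm tall, 24 mm wide (x), 0.1 kg, loose, parked upright on the rack's strip, jaws down. Its two halves pivot about x like a clothes peg: squeezing the handles along y opens the jaws. Origin: on the pivot, midway between the halves. Axes: z up to the handles, y across the jaws; they belong to the +y half, which rolls about x by half the joint value when squeezed evenly.
- clamp_mouth (a point): Midway between the rubber jaw pads as parked, 33 mm below the clamp's origin; fixed to the +y half. The pads are round bars 10 mm thick, lowest point 38 mm below the origin. Parked, the strip's edge is 12 mm below the origin, as deep as it should go; lowered until the origin is 12 to 16 mm above a board's edge, the clamp is fully on.
- clamp_grip (a point): Where to squeeze: midway between the handle bars as parked, 40 mm above the clamp's origin. Each handle ends in a round bar 10 mm thick, 24 mm long along x, top 45 mm above the origin. Over their outer sides the bars measure 62 mm parked, about 54 mm on a 16 mm board, about 40 mm squeezed to the stop.
- clamp_jaw (a joint): Opening angle of the clamp's other half, rad: 0 as parked on the 8 mm strip (jaw gap 8 mm), about 0.25 with a 16 mm gap, stop at 0.56 (gap about 26 mm). A spring closes it: about 6 N of squeeze at the handle bars starts to open it, about 11 N at each handle brings it to the stop.
- plate: Steel leg plate, loose, lying flat: flange 96 x 80 x 5 mm (x, y, z) with a square tube stub 28 x 28 mm standing on its centre, sides parallel to the flange, top 65 mm above the underside. Three 12 mm through holes at (x, y) = (-35, +28), (-35, -28), (+35, 0) mm, the workpiece's pattern. About 0.4 kg (0.3 to 0.5). Origin: centre of the underside; z up.
- hole0 (a point): Centre, on the underside, of one of the three 12 mm through holes of the leg plate. The one at (-35, +28) mm; belongs over insert0.
- hole1 (a point): Centre, on the underside, of one of the three 12 mm through holes of the leg plate. The one at (-35, -28) mm; belongs over insert1.
- hole2 (a point): Centre, on the underside, of one of the three 12 mm through holes of the leg plate. The one at (+35, 0) mm; belongs over insert2.
- paint_tin: Bystander: paint tin, 88 mm across, 106 mm high. Origin: centre of its underside.
- glue: Bystander: white glue bottle, 54 mm across, 150 mm high. Origin: centre of its underside.
- screwdriver: Bystander: screwdriver lying on the table along its x, handle to -x.
- brush: Bystander: brush lying on the table along its x, handle to -x.
Mind the look-alikes: they are no part of the job. Of the things that look like the clamp, the smaller one is meant.

How it is judged (in metres and radians):
On the way, in this order (a step that is already met when the one before it is completed fails the run):
1. the clamp is clipped over the middle of the boards' top edge and let go (value of joint clamp_jaw between 0.14 and 0.36 rad and x of clamp_mouth in the frame of edge_mid between -0.03 and 0.03 m and y of clamp_mouth in the frame of edge_mid between -0.012 and 0.012 m and z of clamp_mouth in the frame of edge_mid between -0.045 and -0.008 m and angle between the x axis of clamp and the x axis of workpiece, either way round below 0.25 rad and contact force between the fingers and clamp below 0.1 N), for 0.2 s.
2. the leg plate is lifted in the gripper (height (world z) of plate above 0.03 m and contact force between the fingers and plate above 2 N), for 0.2 s.
At the end, for the whole second after the job is handed in: Clamp on the boards' top edge, let go: mouth within 30 mm of mid-edge, 12 mm of mid-thickness, 8-45 mm below the edge, square within 0.25 rad, jaw 0.14-0.36 rad. Plate held still by the gripper: holes within 3.5 mm of theirs, 4-18 mm above the block, level within 0.07 rad, touching nothing else (all of step 1 and horizontal distance between hole0 and insert0 below 0.0035 m and horizontal distance between hole1 and insert1 below 0.0035 m and horizontal distance between hole2 and insert2 below 0.0035 m and z of plate in the frame of workpiece between 0.044 and 0.058 m and angle between plate's own z axis and vertical below 0.07 rad and contact force between the fingers and plate above 2 N and contact force between plate and workpiece below 0.1 N and contact force between plate and clamp below 0.1 N and linear speed of plate below 0.02 m/s and angular speed of plate below 0.15 rad/s); the arm keeps its last pose, push and grip.
It fails at once if the paint tin is disturbed (moved over 30 mm) (distance of paint_tin from where it was at the start of the episode above 0.03 m).
It fails at once if the glue is disturbed (moved over 30 mm) (distance of glue from where it was at the start of the episode above 0.03 m).
It fails at once if the screwdriver is disturbed (moved over 30 mm) (distance of screwdriver from where it was at the start of the episode above 0.03 m).
It fails at once if the brush is disturbed (moved over 30 mm) (distance of brush from where it was at the start of the episode above 0.03 m).
It also fails if it takes over 64 s, if anything falls off the work surface, if the arm or the gripper's body presses on something with over 40 N, if the wrist force passes 120 N, or if a joint passes its speed limit or range.

## Robot

A 6-joint arm with a two-finger parallel gripper is mounted at the origin on the work surface. World frame = base frame: x ahead of the robot, y to its left, z up, the work surface at z = 0. Lengths are in m, angles in degrees, forces in N, time in s.
With the tool pointing down it reaches from about 0.25 to 0.725 m from the base axis. Payload 9.7 kg.
Tool frame: the origin (TCP) lies at the very end of the fingers, on their centre line; the grasp point (between the pads) lies 19 mm behind it (bot.hold_point_z is the distance from the TCP to the grasp point, in m); z points along the fingers, y is the line along which they close (so a half turn about z gives the same grasp; the last joint's range is limited). The gripper opens to 85 mm and grips with 20 to 120 N. Pads are 22 mm wide; open, the fingers measure 114 mm over their backs; the gripper's body (76 mm by 85 mm) begins 54 mm behind the grasp point. The pads swing forward as they close: fully open they stand 13 mm farther back than shut.
Start: joints at [-75.057, 4.979, 10.078, 95.1, 0, 90], TCP at [0.142, -0.531, 0.195] pointing down, gripper open.
Joint ranges: [-179.16, 179.16], [-48.56, 103.87], [-65.8, 70.77], [-126.05, 130.52], [-82.76, 87.17], [-180, 180]. Speed limits (degrees/s): [127.2, 127.2, 147.25, 180, 180, 180].

## Interface

Orientations are given as [roll, pitch, yaw] about the fixed x, y, z axes, in that order (R = Rz(yaw) Ry(pitch) Rx(roll)).
In Python, from workcell import bot gives the robot as it stands.
- The arm moves only by the tool play_rows, never from a script. Its argument "targets" is a list of rows, each an object with "grip": the closure in counts, from 0 (fully open) to 255 (shut); "linear": the shift along the world's x, y, z in cm, a list of three; "delta_rot": the turn, a rotation vector about the world's x, y, z in rad, a list of three. A call has 1 to 10 rows; each row is the pose to reach, as a shift and turn from the pose commanded when the call began; what a row does not reach only later rows make up. A row lasts 1/10 s, in which the tool goes at most 50 mm and 8.59 degrees, less where a joint would pass 70% of its speed; a pose out of reach is approached as far as the arm can. A call with a gripper value outside its range is refused whole. The fingers move at their own pace and stop on an object; "force" is the grip in N (left out, the last holds). Time passes only in rows, so rows that repeat a pose let the fingers close. It gives the time, the measured TCP pose, the force, the opening and the grip force at its end, in the units of the state.
- bot.get_obs(): the state, without advancing time (a new reading comes with each control period).
- bot.camera(name): name is "side" or "top"; returns a dict with "color" (400x640x3 uint8, red, green, blue), "range_z" (400x640 float32, m along the optical axis (not along the pixel's ray), 0 where there is no reading), "fov_y" (degrees; the focal length in pixels is half the picture's height over the tangent of half this angle, whatever the lens; pixels are square), "cx", "cy" (the principal point, pixels), "dist_coeffs" ([k1, k2, p1, p2, k3] as OpenCV has them; the pictures are not rectified), "world_to_cam" (4x4, takes a point from world to camera coordinates). Camera axes: x right, y up, looking along -z (the intrinsics and any distortion apply to the point x, -y, -z); pixel columns grow to the right and rows downward; lengths in m; the calibration is good to about 2 mm. A picture is of the moment at which its call begins.
- bot.job_done(): hands the job in; it is judged then, once.
Trained networks look in a picture, given as the dict that the camera call returned (one of the last four; its "shot" number tells which), for a name from the list of things; names that differ only in an ending like _2 or _b are one class to them, and where a whole thing is asked for, a point or a joint stands for the part that bears it (a point fixed in the world has none). Each returns a list of dicts, best first, with "conf" (0 to 1); they miss things now and then, are a little off and sometimes report something else, mostly with a low value. They report only what shows in the picture. A call takes as long as a camera call. They do not tell look-alikes from the thing itself.
- bot.search_frame(picture, target): "box" ([left, top, right, bottom] in pixels, round what is visible of it).
- bot.trace(picture, target): "pixels" (400x640 bool, what is visible of it) and "box" ([left, top, right, bottom] in pixels, round what is visible of it).
- bot.pinpoint(picture, target): "pixel" ([column, row] in pixels: a listed point, or the origin of a listed thing).
The state is a dict: "time": time; "q": joint angles; "qd": joint speeds; "joint_efforts": joint torques, N m; "ee_pos": TCP position; "tcp_rot": TCP orientation; "wrist_force": force on the tool from outside, world axes, zero at the start; "torque": the same for the moment, N m; "opening": finger opening in m; "grasp_force": force on a finger pad.
Only numpy, scipy, OpenCV 4.12 (cv2) and the standard library are available. Lean on these libraries where they do the work, as an engineer would, in place of code of your own. Each camera call takes 0.05 s, during which the arm holds its last target. There are 200 camera calls.

## Working session

There is one attempt and no reset: what is moved stays moved. The work goes in short steps, Python scripts to look and compute and a tool call to move; the robot and the scene stay as the last step left them, time stands still between calls to the robot, and variables do not carry over. Pictures are saved under pics/ and viewed, at most 10 in all, crops included, and the job is handed in when it is done.

Besides the shell and the picture viewer there is one more tool, called after "Emit:" as name(argument=value, ...) on one line, values as JSON. play_rows: Moves the arm, as the interface text tells. Its arguments: {"type":"object","properties":{"targets":{"type":"array","items":{"type":"object","properties":{"grip":{"type":"number"},"linear":{"type":"array","items":{"type":"number"}},"delta_rot":{"type":"array","items":{"type":"number"}}}}},"force":{"type":"number"}},"required":["targets"]}

```bash
mkdir -p pics; cat > h.py <<'E'
import numpy as np, cv2
from workcell import bot
def K(p):
    f=200/np.tan(np.radians(p["fov_y"])/2); return np.array([[f,0,p["cx"]],[0,f,p["cy"]],[0,0,1.]])
D=np.diag([1,-1,-1.])
def ray(p,px):
    px=np.asarray(px,float).reshape(-1,1,2)
    u=cv2.undistortPoints(px,K(p),np.array(p["dist_coeffs"],float)).reshape(-1,2)
    W=np.array(p["world_to_cam"]);R,t=W[:3,:3],W[:3,3]
    d=np.c_[u,np.ones(len(u))]@D@R   # unit depth
    return -R.T@t,d
def atz(p,px,z):
    c,d=ray(p,px); return c+d*((z-c[2])/d[:,2])[:,None]
def proj(p,X):
    W=np.array(p["world_to_cam"]);Y=(np.asarray(X,float).reshape(-1,3)@W[:3,:3].T+W[:3,3])@D
    return cv2.projectPoints(Y,np.zeros(3),np.zeros(3),K(p),np.array(p["dist_coeffs"],float))[0].reshape(-1,2)
def cloud(p,step=1):
    v,u=np.mgrid[0:400:step,0:640:step]; z=p["range_z"][::step,::step]
    c,d=ray(p,np.c_[u.ravel(),v.ravel()]); X=c+d*z.reshape(-1,1); X[z.ravel()==0]=np.nan
    return X.reshape(z.shape+(3,))
def save(p,n,s=1,crop=None):
    im=p["color"][:,:,::-1]
    if crop: im=im[crop[1]:crop[3],crop[0]:crop[2]]
    cv2.imwrite("pics/"+n,cv2.resize(im,None,fx=s,fy=s,interpolation=cv2.INTER_CUBIC))
E
python3 - <<'E'
from h import *
np.set_printoptions(precision=4,suppress=True)
for n in("top","side"):
    p=bot.camera(n); save(p,n+"0.png",1.25)
    print(n,-np.array(p["world_to_cam"])[:3,:3].T@np.array(p["world_to_cam"])[:3,3],p["fov_y"])
    C=cloud(p)
    for t in["workpiece","rack","clamp","plate","paint_tin","glue","screwdriver","brush"]:
        for r in bot.search_frame(p,t)[:3]: print(t,round(r["conf"],2),np.round(r["box"]))
    for t in["edge_mid","insert0","insert1","insert2","clamp","clamp_mouth","clamp_grip","plate","hole0","hole1","hole2"]:
        for r in bot.pinpoint(p,t)[:3]:
            c,q=map(int,np.round(r["pixel"])); print(t,round(r["conf"],2),np.round(r["pixel"],1),C[np.clip(q,0,399),np.clip(c,0,639)])
print(bot.get_obs())
E
```

```text
top [ 0.2687 -0.0099  1.475 ] 47.32393576814888
workpiece 0.68 [249. 202. 318. 262.]
rack 0.74 [243. 204. 319. 265.]
rack 0.67 [404. 222. 436. 261.]
clamp 0.81 [453. 239. 481. 251.]
clamp 0.74 [412. 236. 434. 249.]
clamp 0.4 [244. 204. 321. 268.]
plate 0.7 [340. 189. 374. 220.]
paint_tin 0.71 [325. 260. 380. 305.]
paint_tin 0.59 [432. 168. 466. 203.]
glue 0.65 [340. 184. 377. 221.]
glue 0.57 [176. 271. 205. 292.]
screwdriver 0.84 [291. 129. 310. 156.]
brush 0.84 [328. 261. 382. 306.]
edge_mid 0.65 [249.4 229.3] [0.5028 0.217  0.0958]
insert0 0.78 [293.4 244.9] [0.4559 0.0869 0.0405]
insert0 0.74 [275.2 246.4] [0.455  0.144  0.0392]
insert0 0.59 [288.9 226.9] [0.5146 0.0986 0.0372]
insert1 0.78 [293.4 244.9] [0.4559 0.0869 0.0405]
insert1 0.74 [275.2 246.4] [0.455  0.144  0.0392]
insert1 0.59 [288.9 226.9] [0.5146 0.0986 0.0372]
insert2 0.78 [293.4 244.9] [0.4559 0.0869 0.0405]
insert2 0.74 [275.2 246.4] [0.455  0.144  0.0392]
insert2 0.59 [288.9 226.9] [0.5146 0.0986 0.0372]
clamp 0.83 [461.3 245.9] [ 0.4287 -0.4364  0.0704]
clamp 0.71 [422.5 238.9] [ 0.4566 -0.318   0.0617]
clamp_mo
[... 2497 characters left out ...]
53  0.0045]
hole1 0.55 [319.4 196.4] [ 0.5991 -0.1133  0.0312]
hole2 0.88 [331.6 206.9] [ 0.5592 -0.1135 -0.0014]
hole2 0.58 [311.1 207.7] [ 0.6162 -0.0853  0.0045]
hole2 0.55 [319.4 196.4] [ 0.5991 -0.1133  0.0312]
{'time': 2.0, 'q': array([-75.0555,   4.978 ,  10.0803,  95.0985,  -0.0001,  89.9999]), 'qd': array([-0.1103, -0.0829, -0.0721,  0.0036,  0.0217,  0.0218]), 'joint_efforts': array([  0.0001, -52.0095,  46.4856,   0.0018,   0.    ,  -0.    ]), 'ee_pos': array([ 0.1418, -0.5314,  0.1952]), 'tcp_rot': array([179.9963,   0.0001,  14.9446]), 'wrist_force': array([-0.2288,  0.265 ,  0.6687]), 'torque': array([0.0349, 0.0297, 0.0606]), 'grasp_force': 0.0, 'opening': 0.08514676679163605}
```

View pics/top0.png

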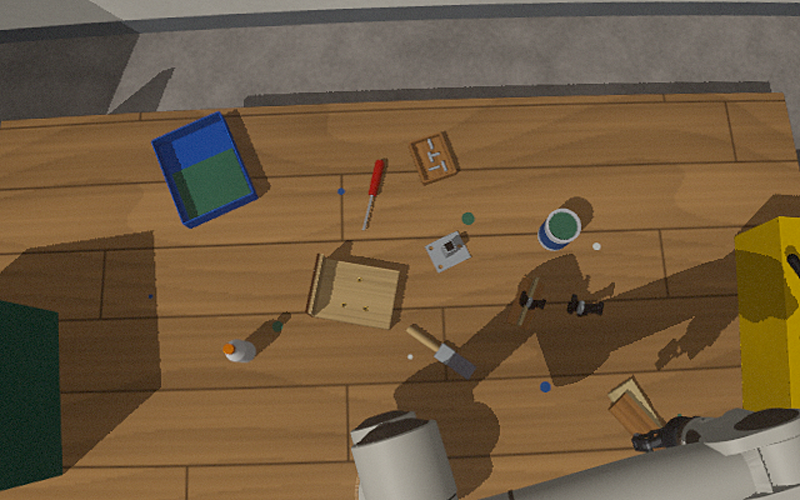

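View pics/side0.png

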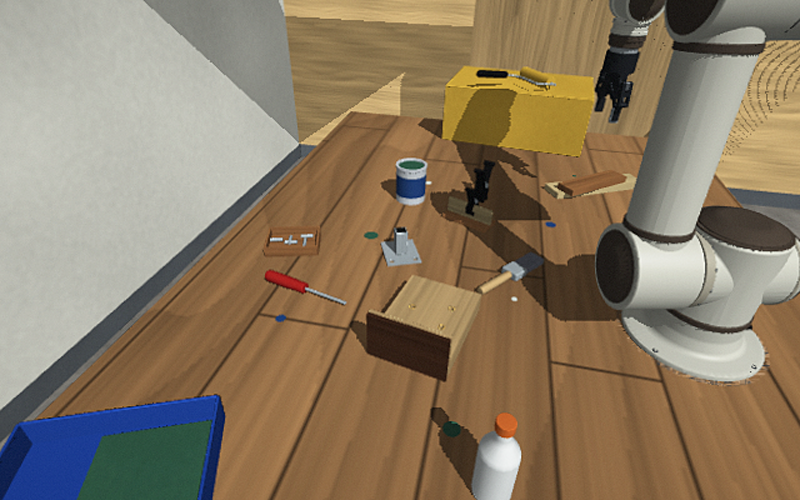

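The top view shows the workpiece at (355,290) px with its boards on the left side, the plate at (448,250), the racked clamp at (530,300) and a free-standing look-alike at (585,305). The side view agrees: the rack is at (470,205) and the plate at (400,248).

```bash
cat > m.py <<'E'
from h import *
np.set_printoptions(precision=4,suppress=True,linewidth=150)
def rect(P):
    (c,s,a)=cv2.minAreaRect((P[:,:2]*1000).astype(np.float32)); return np.round(c,1),np.round(s,1),round(a,1)
def region(C,lo,hi):
    X=C.reshape(-1,3); m=np.all((X>lo)&(X<hi),axis=1); return X[m]
T=bot.camera("top");S=bot.camera("side")
CT,CS=cloud(T),cloud(S)
E
python3 - <<'E'
from m import *
for n,C in(("top",CT),("side",CS)):
    P=region(C,[.35,0,.032],[.65,.26,.05]); print(n,"block",len(P),rect(P),np.median(P[:,2]))
    P=region(C,[.35,.1,.085],[.65,.28,.105]); print("boards",len(P),rect(P),np.median(P[:,2]))
    P=region(C,[.45,-.2,.05],[.7,-.03,.08]); print("tube",len(P),len(P) and rect(P),np.median(P[:,2]))
    P=region(C,[.35,-.42,.044],[.6,-.2,.058]); print("strip",len(P),rect(P))
    for zl,zh in((.06,.075),(.075,.09),(.09,.1),(.1,.13),(.13,.17)):
        P=region(C,[.35,-.55,zl],[.6,-.22,zh]); 
        for a,b in((-.39,-.22),(-.55,-.39)):
            Q=P[(P[:,1]>a)&(P[:,1]<b)]; print("clamp",zl,len(Q),len(Q)>3 and (rect(Q),Q.mean(0)))
for p in(T,S):
    for t,z in(("edge_mid",.095),("insert0",.04),("hole0",0.0025)):
        for r in bot.pinpoint(p,t)[:3]: print(t,round(r["conf"],2),atz(p,r["pixel"],z)[0])
for p,n in((T,"t1.png"),(S,"s1.png")):
    pass
save(T,"t1.png",7,(400,210,500,270)); save(S,"s1.png",8,(340,120,410,190))
E
```

```text
top block 2821 (array([492.2, 114.9]), array([202.1, 151.6]), 78.4) 0.04014819990465335
boards 279 (array([511.3, 210.2]), array([ 17.2, 150.3]), 78.3) 0.09487562754590373
tube 86 (array([ 597.7, -128.4]), array([26.9, 27.7]), 23.5) 0.06423342855444114
strip 126 (array([ 498.2, -345.1]), array([ 41.7, 230.3]), 62.8)
clamp 0.06 49 ((array([ 493.8, -346.2]), array([ 23.8, 225.4]), 62.4), array([ 0.4523, -0.3227,  0.0688]))
clamp 0.06 53 ((array([ 507.2, -433.3]), array([193.2,  38.8]), 13.7), array([ 0.4724, -0.4445,  0.0674]))
clamp 0.075 31 ((array([ 514.7, -358.4]), array([ 34.2, 175.6]), 59.8), array([ 0.4509, -0.3249,  0.082 ]))
clamp 0.075 53 ((array([ 506.5, -436.8]), array([198.6,  54.4]), 11.7), array([ 0.4796, -0.4463,  0.0817]))
clamp 0.09 22 ((array([ 512.4, -358.3]), array([ 47.1, 178.1]), 58.1), array([ 0.4606, -0.3271,  0.0956]))
clamp 0.09 28 ((array([ 501.6, -426.3]), array([199.7,  67.7]), 17.0), array([ 0.4735, -0.4505,  0.0948]))
clamp 0.1 57 ((array([ 518.8, -346.6]), array([ 62.4, 178. ]), 69.0), array([ 0.4503, -0.3218,  0.1063]))
clamp 0.1 130 ((array([ 502. , -
[... 1176 characters left out ...]
59]))
clamp 0.1 77 ((array([ 502.6, -441.4]), array([198.8,  77.9]), 6.5), array([ 0.4668, -0.4405,  0.1054]))
clamp 0.13 0 False
clamp 0.13 0 False
edge_mid 0.75 [0.505  0.2137 0.095 ]
insert0 0.95 [0.4533 0.1544 0.04  ]
insert0 0.67 [0.5137 0.0961 0.04  ]
insert0 0.55 [0.449  0.0874 0.04  ]
hole0 0.98 [ 0.5551 -0.1074  0.0025]
hole0 0.73 [ 0.605  -0.0797  0.0025]
hole0 0.68 [ 0.6146 -0.1625  0.0025]
edge_mid 0.89 [0.5168 0.2076 0.095 ]
edge_mid 0.41 [ 0.6104 -0.2531  0.095 ]
insert0 0.91 [0.4586 0.1381 0.04  ]
insert0 0.63 [0.5372 0.1002 0.04  ]
insert0 0.56 [0.4513 0.0953 0.04  ]
hole0 0.92 [ 0.6078 -0.0749  0.0025]
hole0 0.83 [ 0.5524 -0.1057  0.0025]
hole0 0.64 [ 0.6073 -0.1637  0.0025]
```

View pics/t1.png

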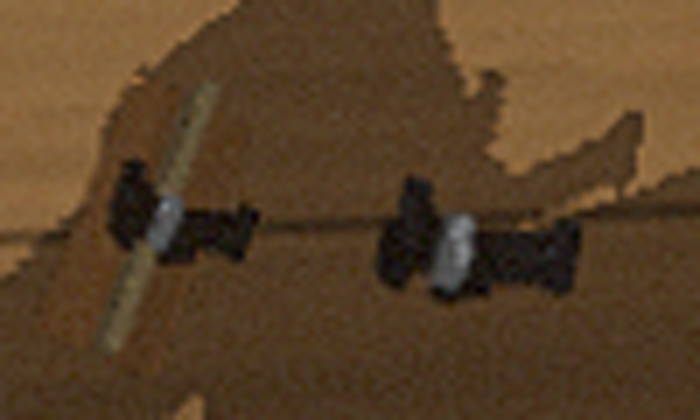

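View pics/s1.png

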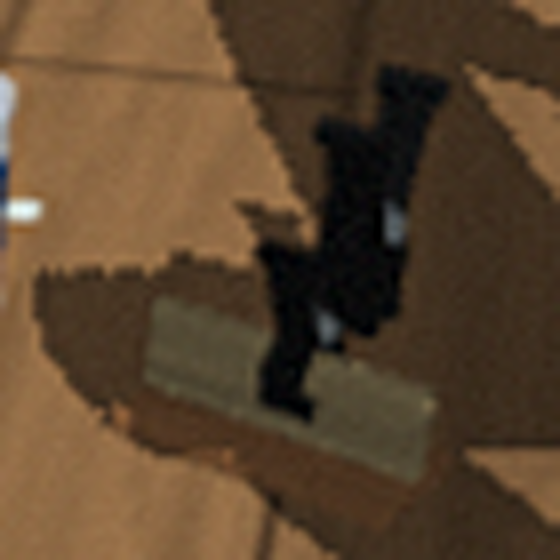

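The crops show the smaller clamp, with a grey pivot at about (165,222), on the rack strip. The strip runs from (105,345) to (210,90). The look-alike stands free at (455,255). Next I measure these more tightly.

```bash
python3 - <<'E'
from m import *
for n,p,C in(("top",T,CT),("side",S,CS)):
    print(n)
    X=C.reshape(-1,3)
    P=region(C,[.38,-.395,.094],[.515,-.24,.116]); print("handles",len(P),rect(P),P.mean(0),P[:,2].max())
    Q=region(C,[.38,-.39,.06],[.515,-.24,.116]); print("clamp all",len(Q),rect(Q),Q.min(0),Q.max(0))
    P=region(C,[.36,-.42,.047],[.54,-.22,.0565]); print("strip",len(P),rect(P))
    P=P[np.abs(P[:,2]-.052)<.003]
    d=P[:,:2]-P[:,:2].mean(0); print(" pca yaw",np.degrees(np.arctan2(*np.linalg.svd(d)[2][0][::-1])),P[:,:2].mean(0))
    P=region(C,[.38,-.52,.094],[.515,-.4,.16]); print("decoy handles",len(P),rect(P),P[:,2].max())
    P=region(C,[.38,-.52,.03],[.515,-.385,.16]); print("decoy",rect(P))
    P=region(C,[.52,-.36,.09],[.68,-.18,.16]); print("tin",len(P),rect(P))
    P=region(C,[.45,-.2,.055],[.7,-.03,.075]); print("tube",len(P),rect(P))
    for t in("plate","workpiece"):
        r=bot.trace(p,t)
        for q in r[:2]:
            Y=C[q["pixels"]]; Y=Y[~np.isnan(Y[:,0])]
            if t=="plate": Y=Y[Y[:,2]<.012]
            print(t,q["conf"],len(Y),rect(Y))
E
```

```text
top
handles 67 (array([ 449. , -319.5]), array([62.4, 24.6]), 66.1) [ 0.4477 -0.32    0.1053] 0.11368880495461875
clamp all 151 (array([ 449. , -319.5]), array([62.4, 24.6]), 66.1) [ 0.4251 -0.3503  0.0618] [ 0.4702 -0.2872  0.1137]
strip 91 (array([ 454.8, -320.6]), array([ 37. , 126.7]), 76.5)
 pca yaw 154.74743725768423 [ 0.4552 -0.3219]
decoy handles 103 (array([ 430.7, -451.8]), array([78.7, 31.2]), 71.8) 0.11410677559382187
decoy (array([ 431.1, -451.9]), array([78.8, 31.8]), 71.7)
tin 0 (array([0., 0.]), array([0., 0.]), 0.0)
tube 78 (array([ 598.3, -128.8]), array([26.9, 27.7]), 24.8)
plate 0.59 553 (array([ 600., -128.]), array([ 84. , 100.9]), 24.3)
workpiece 0.74 621 (array([343.5, -95.6]), array([202.3,  43.7]), 48.4)
workpiece 0.57 3286 (array([498.9, 125.7]), array([225.9, 160.2]), 78.2)
side
handles 69 (array([ 451.1, -318.3]), array([60.1, 25.3]), 65.5) [ 0.4495 -0.3192  0.1029] 0.1104852249612025
clamp all 160 (array([ 450.5, -318. ]), array([60.3, 25.2]), 64.0) [ 0.4283 -0.349   0.0604] [ 0.4734 -0.2889  0.1105]
strip 111 (array([ 455.9, -319. ]), array([ 36.1, 126.8]), 76.0)
 pca yaw 154.47581226698878 [ 0.4541 -0.3196]
decoy handles 82 (array([ 432.9, -449.5]), array([79.6, 32.4]), 74.0) 0.11041861223847715
decoy (array([ 432.9, -449.5]), array([79.6, 32.4]), 74.0)
tin 0 (array([0., 0.]), array([0., 0.]), 0.0)
tube 79 (array([ 599.6, -126.5]), array([27.6, 27.7]), 27.8)
plate 0.86 381 (array([ 601.9, -133.8]), array([ 77.5, 113.5]), 25.0)
workpiece 0.91 5130 (array([510.6,  90.1]), array([259.6, 196.7]), 77.9)
workpiece 0.48 822 (array([ 648.5, -526.1]), array([ 86.9, 322.3]), 7.8)
```

Emit:
play_rows(targets=[{"grip": 0,"linear": [4,3,1],"delta_rot": [0,0,-0.09]},{"grip": 0,"linear": [8,5.5,1],"delta_rot": [0,0,-0.18]},{"grip": 0,"linear": [12,8.3,1],"delta_rot": [0,0,-0.28]},{"grip": 0,"linear": [16,11,1],"delta_rot": [0,0,-0.38]},{"grip": 0,"linear": [20,13.8,1],"delta_rot": [0,0,-0.48]},{"grip": 0,"linear": [24,16.5,1],"delta_rot": [0,0,-0.58]},{"grip": 0,"linear": [28,19.3,1],"delta_rot": [0,0,-0.65]},{"grip": 0,"linear": [30.8,21.2,0],"delta_rot": [0,0,-0.688]},{"grip": 0,"linear": [30.8,21.2,-1],"delta_rot": [0,0,-0.688]},{"grip": 0,"linear": [30.8,21.2,-2],"delta_rot": [0,0,-0.688]}], force=30)

```text
time: 3.7
ee_pos: [0.4502, -0.3189, 0.1744]
tcp_rot: [180.0, 0.0, -24.4]
wrist_force: [-0.5, 0.5, 0.1]
opening: 0.0853
grasp_force: 0.0
```

```bash
python3 - <<'E'
from m import *
save(S,"s2.png",8,(340,100,420,175))
print(proj(S,[[.4502,-.3189,.1744],[.450,-.319,.109]]))
E
```

```text
[[381.2965 128.2524]
 [379.0307 147.5135]]
```

View pics/s2.png

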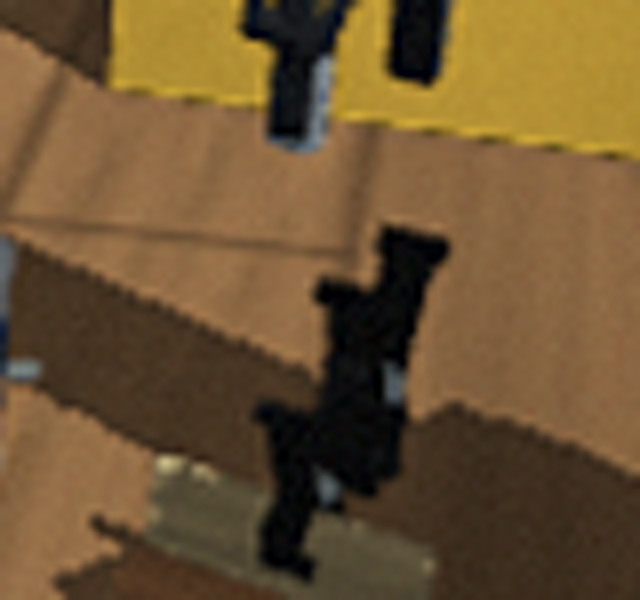

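The fingers are at (298,140) and (415,75), above handles at (340,290) and (415,240), and the directions look aligned. My projection doesn't match these pixels, so I'll check for a bug.

```bash
python3 - <<'E'
from m import *
print(S["dist_coeffs"],S["cx"],S["cy"],T["dist_coeffs"])
px=np.array([[387.,133.],[323,259]]);
for z in(.109,.095):
    X=atz(S,px,z); print(X,proj(S,X))
P=CS[125:160,372:396]; 
m=(P[...,2]>.06)&(P[...,2]<.13)&(P[...,1]>-.4)
v,u=np.nonzero(m); print(u.min()+372,u.max()+372,v.min()+125,v.max()+125,P[m].min(0),P[m].max(0))
print(CS[133,387],CS[138,382],CS[144,384],S["range_z"][133,387])
P=CS[95:130,365:400];m=(P[...,1]<-.2)&(P[...,1]>-.45)&(P[...,2]>.12);print(P[m].min(0),P[m].max(0))
E
```

```text
[0.0284 0.     0.     0.     0.    ] 321.7532554725499 199.91232732898047 [-0.0698  0.      0.      0.      0.    ]
[[ 0.4329 -0.4408  0.109 ]
 [ 0.5167  0.2264  0.109 ]] [[387. 133.]
 [323. 259.]]
[[ 0.4335 -0.4738  0.095 ]
 [ 0.5195  0.2117  0.095 ]] [[387. 133.]
 [323. 259.]]
372 386 144 159 [ 0.4283 -0.3504  0.0674] [ 0.4708 -0.2873  0.1101]
[ 0.4337 -0.4872  0.0893] [ 0.4471 -0.4155  0.0998] [ 0.4381 -0.4285  0.0726] 1.3209848
[ 0.4136 -0.3652  0.2234] [ 0.4894 -0.2428  0.2983]
```

```bash
python3 - <<'E'
from m import *
o=bot.get_obs();print(o["time"],o["ee_pos"],o["tcp_rot"],o["q"],bot.hold_point_z)
th=np.radians(o["tcp_rot"][2]);y=np.array([-np.sin(th),np.cos(th),0])
for s in(1,-1):print(proj(S,o["ee_pos"]+s*.0425*y+[0,0,.013]))
P=CS[95:135,360:405];m=(P[...,1]<-.2)&(P[...,1]>-.4)&(P[...,2]>.15);v,u=np.nonzero(m)
i=np.argsort(P[m][:,2])[:12];print(np.c_[P[m][i],u[i]+360,v[i]+95])
save(T,"t2.png",6,(380,180,500,280))
E
```

```text
4.0 [ 0.4493 -0.3202  0.1759] [179.9863  -0.0536 -24.5574] [-35.4772   4.777    7.7167  92.8845  -0.0033 169.0802] 0.0187
[[375.2312 127.9219]]
[[388.7838 119.6391]]
[[  0.4707  -0.2745   0.2253 375.     117.    ]
 [  0.4261  -0.3542   0.2256 392.     109.    ]
 [  0.4678  -0.2733   0.226  376.     117.    ]
 [  0.4356  -0.3591   0.2261 389.     108.    ]
 [  0.477   -0.2779   0.2264 373.     116.    ]
 [  0.4742  -0.2781   0.2266 374.     116.    ]
 [  0.4326  -0.3577   0.2269 390.     108.    ]
 [  0.4712  -0.2776   0.2271 375.     116.    ]
 [  0.4391  -0.3636   0.2274 388.     107.    ]
 [  0.4648  -0.2704   0.2274 377.     117.    ]
 [  0.4619  -0.2711   0.2275 378.     117.    ]
 [  0.4591  -0.2718   0.2275 379.     117.    ]]
```

View pics/t2.png

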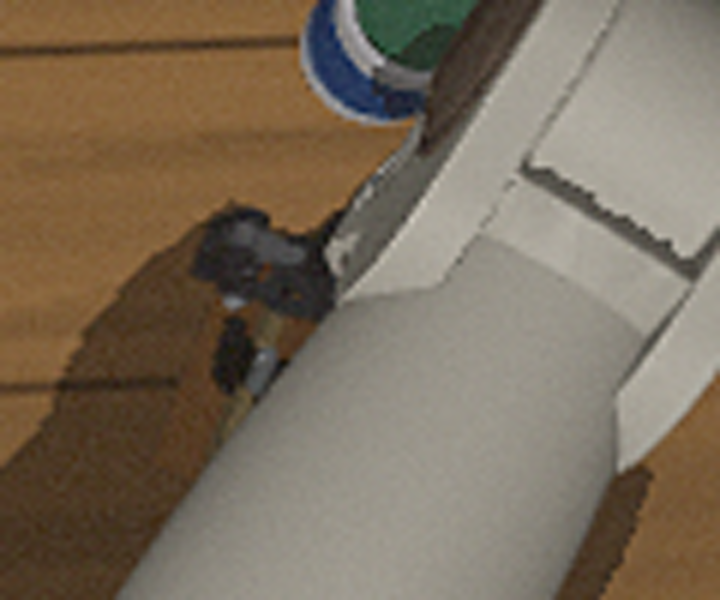

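The fingertips appear at z≈0.225 against a reported TCP of 0.176. I'll lower partway and look again before trusting either.

Emit:
play_rows(targets=[{"grip": 0,"linear": [0,0,-1.5]},{"grip": 0,"linear": [0,0,-3]},{"grip": 0,"linear": [0,0,-4.5]},{"grip": 0,"linear": [0,0,-5]},{"grip": 0,"linear": [0,0,-5]}])

```text
validation failed for argument at $.ta...
```

```bash
python3 - <<'E'
from m import *
o=bot.get_obs();print(o["time"],o["ee_pos"],o["tcp_rot"],o["wrist_force"])
th=np.radians(o["tcp_rot"][2]);y=np.array([-np.sin(th),np.cos(th),0])
for s in(1,-1):print(proj(S,o["ee_pos"]+s*.0425*y+[0,0,.013]))
P=CS[95:165,355:405];m=(P[...,1]<-.2)&(P[...,1]>-.4)&(P[...,2]>.06);v,u=np.nonzero(m)
Q=P[m];a=(Q-o["ee_pos"])@y
for lo,hi in((-.065,-.038),(-.036,-.02),(-.02,.02),(.02,.036),(.038,.065)):
    k=(a>lo)&(a<hi); print(lo,k.sum(),k.any() and (Q[k][:,2].min(),Q[k][:,2].max()))
save(S,"s3.png",8,(340,100,420,175))
E
```

```text
4.1 [ 0.4495 -0.3201  0.1758] [179.9876  -0.0534 -24.5398] [-1.1563  1.0306 -0.1801]
[[375.1574 127.9521]]
[[388.707  119.6654]]
-0.065 98 (np.float64(0.22410824881880276), np.float64(0.27015136611278634))
-0.036 30 (np.float64(0.09333161709242899), np.float64(0.11130188217263437))
-0.02 96 (np.float64(0.060618639616531356), np.float64(0.10554810769353562))
0.02 36 (np.float64(0.088438027405356), np.float64(0.28702322468332947))
0.038 151 (np.float64(0.22581216107055896), np.float64(0.29186520831155244))
```

View pics/s3.png

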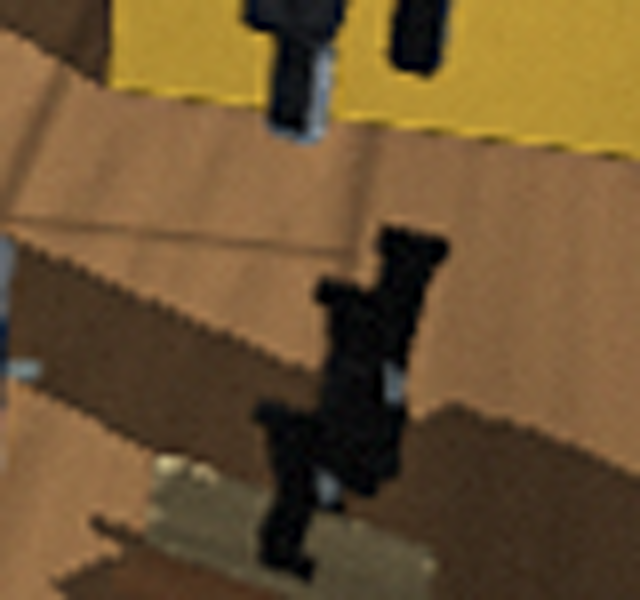

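The move was refused because `delta_rot` is required. The picture is unchanged, with the fingers at (298,135) and (415,70).

Emit:
play_rows(targets=[{"grip": 0,"linear": [0,0,-1.5],"delta_rot": [0,0,0]},{"grip": 0,"linear": [0,0,-3],"delta_rot": [0,0,0]},{"grip": 0,"linear": [0,0,-4.5],"delta_rot": [0,0,0]},{"grip": 0,"linear": [0,0,-5],"delta_rot": [0,0,0]},{"grip": 0,"linear": [0,0,-5],"delta_rot": [0,0,0]}])

```text
time: 4.6
ee_pos: [0.4494, -0.3194, 0.1249]
tcp_rot: [-180.0, 0.0, -24.5]
wrist_force: [-0.7, 0.4, 0.2]
opening: 0.0854
grasp_force: 0.0
```

```bash
cat > f.py <<'E'
from m import *
o=bot.get_obs();print(o["time"],o["ee_pos"],o["tcp_rot"],o["wrist_force"])
th=np.radians(o["tcp_rot"][2]);y=np.array([-np.sin(th),np.cos(th),0])
P=CS[80:175,345:415];m=(P[...,1]<-.2)&(P[...,1]>-.4)&(P[...,2]>.06)
Q=P[m];a=(Q-o["ee_pos"])@y
for lo,hi in((-.065,-.038),(-.036,-.02),(-.02,.02),(.02,.036),(.038,.065)):
    k=(a>lo)&(a<hi); print(lo,k.sum(),k.any() and (Q[k][:,2].min(),Q[k][:,2].max()))
E
python3 f.py
```

```text
4.7 [ 0.45   -0.3197  0.126 ] [179.9893  -0.0523 -24.4883] [-0.3255 -0.0303 -0.0431]
-0.065 166 (np.float64(0.17504084684261206), np.float64(0.2757890803225358))
-0.036 70 (np.float64(0.08774351573124983), np.float64(0.2720156676631057))
-0.02 261 (np.float64(0.06059448782963439), np.float64(0.33163989310164194))
0.02 307 (np.float64(0.0875822533914048), np.float64(0.3327891895107339))
0.038 267 (np.float64(0.1759326395935994), np.float64(0.33097039879676))
```

Emit:
play_rows(targets=[{"grip": 130,"linear": [0,0,1],"delta_rot": [0,0,0]},{"grip": 130,"linear": [0,0,1],"delta_rot": [0,0,0]},{"grip": 130,"linear": [0,0,1],"delta_rot": [0,0,0]},{"grip": 130,"linear": [0,0,1],"delta_rot": [0,0,0]}])

```text
time: 5.1
ee_pos: [0.4499, -0.3195, 0.1354]
tcp_rot: [180.0, -0.0, -24.5]
wrist_force: [0.4, 0.7, 0.1]
opening: 0.0418
grasp_force: 0.0
```

```bash
cat >> f.py <<'E'
for lo in np.arange(-.06,.06,.01):
    k=(a>lo)&(a<lo+.01)&(Q[:,2]>.1125); print(round(lo,2),k.sum(),k.any() and Q[k][:,2].min())
E
python3 f.py
```

```text
5.2 [ 0.4498 -0.3194  0.1351] [-179.9992    0.0078  -24.4732] [-0.5643 -0.2989 -0.1724]
-0.065 72 (np.float64(0.2190674294083999), np.float64(0.27534450169258917))
-0.036 143 (np.float64(0.08985454685814287), np.float64(0.2843137343690091))
-0.02 314 (np.float64(0.06007367089024873), np.float64(0.33173076260873136))
0.02 364 (np.float64(0.0889579542944331), np.float64(0.3326137591754705))
0.038 248 (np.float64(0.18558027553768852), np.float64(0.3309413680071298))
-0.06 37 0.2230445200111263
-0.05 25 0.2190674294083999
-0.04 15 0.20993019138357155
-0.03 90 0.17279982188511606
-0.02 80 0.17609770928136748
-0.01 40 0.2451295463618099
0.0 34 0.2507079011053659
0.01 75 0.19314035738877555
0.02 168 0.17306979668533695
0.03 283 0.17897424226160535
0.04 73 0.18558027553768852
0.05 72 0.2197834709666424
```

Vision shows the whole gripper about 36 mm higher than reported: tips and palm are both shifted, while xy agrees. I'll use the visual height. Next: open, lower by 8.8 cm watching the force, then squeeze.

Emit:
play_rows(targets=[{"grip": 0,"linear": [0,0,0],"delta_rot": [0,0,0]},{"grip": 0,"linear": [0,0,0],"delta_rot": [0,0,0]},{"grip": 0,"linear": [0,0,0],"delta_rot": [0,0,0]},{"grip": 0,"linear": [0,0,-1.5],"delta_rot": [0,0,0]},{"grip": 0,"linear": [0,0,-3],"delta_rot": [0,0,0]},{"grip": 0,"linear": [0,0,-4],"delta_rot": [0,0,0]},{"grip": 0,"linear": [0,0,-5],"delta_rot": [0,0,0]},{"grip": 0,"linear": [0,0,-6],"delta_rot": [0,0,0]},{"grip": 0,"linear": [0,0,-6],"delta_rot": [0,0,0]}])

```text
time: 6.1
ee_pos: [0.4491, -0.3189, 0.0734]
tcp_rot: [-180.0, 0.1, -24.5]
wrist_force: [0.3, -0.3, 0.5]
opening: 0.0849
grasp_force: 0.0
```

```bash
python3 f.py
```

```text
6.2 [ 0.4498 -0.3194  0.0752] [-179.9977    0.008   -24.4786] [ 0.5    -0.8118  0.5118]
-0.065 148 (np.float64(0.12506205343615695), np.float64(0.2267799503311303))
-0.036 66 (np.float64(0.08591412953259325), np.float64(0.31775118865693297))
-0.02 355 (np.float64(0.060153744737254766), np.float64(0.33206838523657006))
0.02 496 (np.float64(0.08909495868204109), np.float64(0.33353571397230986))
0.038 349 (np.float64(0.12321417534188467), np.float64(0.33235191919825946))
-0.06 26 0.15986195027377342
-0.05 89 0.12506205343615695
-0.04 20 0.129649360028597
-0.03 23 0.18104581935101355
-0.02 24 0.18299956906220244
-0.01 58 0.18626971476424042
0.0 73 0.18640326766114468
0.01 114 0.20164203610322318
0.02 233 0.18238429941602097
0.03 469 0.17541947783862732
0.04 129 0.12321417534188467
0.05 73 0.126016811814066
```

Emit:
play_rows(targets=[{"grip": 0,"linear": [0,0,-1],"delta_rot": [0,0,0]},{"grip": 0,"linear": [0,0,-2],"delta_rot": [0,0,0]},{"grip": 0,"linear": [0,0,-2.8],"delta_rot": [0,0,0]},{"grip": 0,"linear": [0,0,-2.8],"delta_rot": [0,0,0]},{"grip": 150,"linear": [0,0,-2.8],"delta_rot": [0,0,0]},{"grip": 200,"linear": [0,0,-2.8],"delta_rot": [0,0,0]},{"grip": 200,"linear": [0,0,-2.8],"delta_rot": [0,0,0]},{"grip": 200,"linear": [0,0,-2.8],"delta_rot": [0,0,0]},{"grip": 200,"linear": [0,0,-2.8],"delta_rot": [0,0,0]},{"grip": 200,"linear": [0,0,-2.8],"delta_rot": [0,0,0]}], force=30)

```text
time: 7.2
ee_pos: [0.45, -0.3194, 0.0475]
tcp_rot: [-180.0, -0.0, -24.5]
wrist_force: [0.1, 0.7, 0.9]
opening: 0.0358
grasp_force: 31.3
```

Emit:
play_rows(targets=[{"grip": 200,"linear": [0,0,1],"delta_rot": [0,0,0]},{"grip": 200,"linear": [0,0,2],"delta_rot": [0,0,0]},{"grip": 200,"linear": [0,0,4],"delta_rot": [0,0,0]},{"grip": 200,"linear": [0,0,6],"delta_rot": [0,0,0]},{"grip": 200,"linear": [0,0,8],"delta_rot": [0,0,0]},{"grip": 200,"linear": [0,0,10],"delta_rot": [0,0,0]},{"grip": 200,"linear": [0,0,12],"delta_rot": [0,0,0]},{"grip": 200,"linear": [0,0,13],"delta_rot": [0,0,0]},{"grip": 200,"linear": [0,0,13],"delta_rot": [0,0,0]}])

```text
time: 8.1
ee_pos: [0.4504, -0.3199, 0.1791]
tcp_rot: [180.0, -0.2, -24.5]
wrist_force: [-0.1, 0.3, 0.2]
opening: 0.0363
grasp_force: 30.8
```

```bash
python3 - <<'E'
from m import *
o=bot.get_obs();print(o["time"],o["ee_pos"],o["opening"],o["grasp_force"],o["wrist_force"])
R=CS[80:200,330:420].reshape(-1,3);Q=R[(R[:,2]>.1)&(R[:,1]>-.4)&(R[:,1]<-.2)&(R[:,2]<.25)]
th=np.radians(o["tcp_rot"][2]);y=np.array([-np.sin(th),np.cos(th),0]);x=np.array([np.cos(th),np.sin(th),0])
for z in np.arange(.1,.25,.01):
    k=(Q[:,2]>z)&(Q[:,2]<z+.01)
    if k.any():
        a=(Q[k]-o["ee_pos"])@y;b=(Q[k]-o["ee_pos"])@x;print(round(z,2),k.sum(),a.min(),a.max(),b.min(),b.max())
save(S,"s4.png",7,(335,85,430,170))
E
```

```text
8.2 [ 0.4497 -0.3194  0.1767] 0.036181790524331674 30.818976759910583 [-0.122  -0.3045 -1.78  ]
0.1 30 -0.011051869133701217 0.021984309173258727 0.16216706693562985 0.1903005772467921
0.14 4 -0.025848337201084714 0.01722822877195952 -0.009410067008136931 0.006415951854495843
0.15 40 -0.022987050177965263 0.022300226798418418 -0.010796874676157073 0.010421929754104838
0.16 29 -0.025979593503178335 0.025507973953006698 -0.00953759072045849 0.009174261693821045
0.17 35 -0.020516769269553987 0.0239828599753975 -0.009061310145745823 0.009582373552979693
0.18 27 -0.013122163522291463 0.013213044571593512 -0.010838539857385579 0.010060783421533067
0.19 28 -0.01484885032952439 0.013960323902730764 -0.008733957506577324 0.009355789571755273
0.2 28 -0.014332914457892067 0.016239409980180374 -0.007498415813181049 0.009073300322461536
0.21 26 -0.01961524100504625 0.028833919043505563 -0.01176850849115396 0.009234234013191308
0.22 41 -0.023842330788766956 0.03374422575228812 -0.012456971694595597 0.009952388370806404
0.23 50 -0.019342269700448927 0.03430622479499399 -0.011914170358727733 0.006781087852418804
0.24 46 -0.024435614948940018 0.03599002327041638 -0.012157384203854708 0.006484428231788542
```

View pics/s4.png

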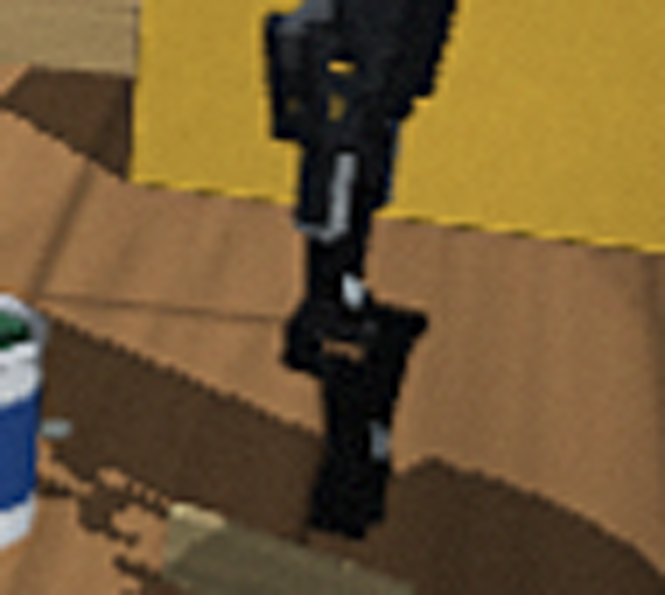

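The clamp is held upright and centred, its bottom at about (345,530) in the crop, roughly z 0.153. The last joint's range means the yaw has to go the long way round, which is fine because the clamp may face either way.

Emit:
play_rows(targets=[{"grip": 200,"linear": [0.3,2,0.5],"delta_rot": [0,0,0.14]},{"grip": 200,"linear": [0.6,5,1],"delta_rot": [0,0,0.28]},{"grip": 200,"linear": [0.9,8,1],"delta_rot": [0,0,0.42]},{"grip": 200,"linear": [1.2,11,1],"delta_rot": [0,0,0.56]},{"grip": 200,"linear": [1.5,14,1],"delta_rot": [0,0,0.7]},{"grip": 200,"linear": [1.8,17,1],"delta_rot": [0,0,0.84]},{"grip": 200,"linear": [2.1,20,1],"delta_rot": [0,0,0.98]},{"grip": 200,"linear": [2.4,23,1],"delta_rot": [0,0,1.12]},{"grip": 200,"linear": [2.7,26,1],"delta_rot": [0,0,1.26]},{"grip": 200,"linear": [3,29,1],"delta_rot": [0,0,1.4]}])

```text
time: 9.2
ee_pos: [0.4793, -0.0282, 0.186]
tcp_rot: [-179.9, 0.1, 56.1]
wrist_force: [1.1, -0.6, -0.5]
opening: 0.0357
grasp_force: 30.8
```

Emit:
play_rows(targets=[{"grip": 200,"linear": [0.4,3,0],"delta_rot": [0,0,0.14]},{"grip": 200,"linear": [0.8,6,0],"delta_rot": [0,0,0.28]},{"grip": 200,"linear": [1.2,9,0],"delta_rot": [0,0,0.42]},{"grip": 200,"linear": [1.6,12,0],"delta_rot": [0,0,0.56]},{"grip": 200,"linear": [2,15,0],"delta_rot": [0,0,0.7]},{"grip": 200,"linear": [2.4,18,0],"delta_rot": [0,0,0.84]},{"grip": 200,"linear": [2.8,21,0],"delta_rot": [0,0,0.98]},{"grip": 200,"linear": [3.2,23,0],"delta_rot": [0,0,1.12]},{"grip": 200,"linear": [3.2,24,0],"delta_rot": [0,0,1.26]},{"grip": 200,"linear": [3.2,24,0],"delta_rot": [0,0,1.4]}])

```text
time: 10.2
ee_pos: [0.5112, 0.2118, 0.1854]
tcp_rot: [-179.9, -0.1, 136.4]
wrist_force: [-0.4, -0.8, -1.0]
opening: 0.0359
grasp_force: 30.8
```

Emit:
play_rows(targets=[{"grip": 200,"linear": [0,0,0],"delta_rot": [0,0,0.14]},{"grip": 200,"linear": [0,0,-0.3],"delta_rot": [0,0,0.28]},{"grip": 200,"linear": [0,0,-0.6],"delta_rot": [0,0,0.42]},{"grip": 200,"linear": [0,0,-1],"delta_rot": [0,0,0.53]},{"grip": 200,"linear": [0,0,-1],"delta_rot": [0,0,0.567]},{"grip": 200,"linear": [0,0,-1],"delta_rot": [0,0,0.567]}])

```text
time: 10.8
ee_pos: [0.5113, 0.2104, 0.1758]
tcp_rot: [-179.9, -0.1, 168.5]
wrist_force: [0.5, -0.1, -1.1]
opening: 0.0361
grasp_force: 30.8
```

```bash
cat > g.py <<'E'
from m import *
o=bot.get_obs();print(o["time"],o["ee_pos"],o["tcp_rot"],o["q"],o["opening"],o["grasp_force"])
w=np.radians(-11.6);X=np.array([np.cos(w),np.sin(w)]);Y=np.array([-np.sin(w),np.cos(w)])
for n,C in(("top",CT),("side",CS)):
    print(n)
    R=C.reshape(-1,3);e=R[:,:2]-[.5123,.211];a=e@Y;b=e@X;z=R[:,2]
    k=(z>.088)&(z<.1)&(abs(a)<.03)&(abs(b)<.09); print("edge",k.sum(),rect(R[k]),[np.percentile(v[k],[1,50,99]) for v in(a,b)])
    for s in(1,-1):
        kk=k&(b*s>.03);print("  edge mid a",s,np.percentile(a[kk],[2,98]) if kk.any() else 0)
    for z0 in np.arange(.10,.25,.01):
        k=(z>z0)&(z<z0+.01)&(abs(a)<.05)&(abs(b)<.03)
        if k.sum()>4: print(round(z0,2),k.sum(),np.percentile(a[k],[2,98]),np.percentile(b[k],[2,98]))
E
python3 g.py
```

```text
10.9 [0.5115 0.2105 0.1764] [-179.961    -0.0558  168.3588] [22.3661  5.1247  8.1458 93.0892 -0.0012 34.0074] 0.03654180623677887 30.824743509292603
top
edge 50 (array([568.4, 198.2]), array([16.9, 33.9]), 81.9) [array([-0.0095, -0.0025,  0.0072]), array([0.0411, 0.0588, 0.0744])]
  edge mid a 1 [-0.0094  0.0067]
  edge mid a -1 0
side
edge 554 (array([513.3, 210.8]), array([ 19.6, 150.5]), 77.8) [array([-0.0087,  0.003 ,  0.0093]), array([-0.0735, -0.0029,  0.0744])]
  edge mid a 1 [-0.0085  0.0085]
  edge mid a -1 [-0.0082  0.0093]
0.14 14 [-0.0175  0.0269] [-0.014   0.0049]
0.15 74 [-0.0171  0.0299] [-0.0136  0.0075]
0.16 44 [-0.0164  0.0306] [-0.0119  0.0052]
0.17 97 [-0.0099  0.0289] [-0.0133  0.0064]
0.18 66 [-0.0033  0.0162] [-0.0147  0.0086]
0.19 53 [-0.0068  0.0157] [-0.0118  0.0043]
0.2 45 [-0.0114  0.0163] [-0.0119  0.0025]
0.21 44 [-0.0122  0.0292] [-0.012   0.0058]
0.22 99 [-0.0188  0.0321] [-0.0149  0.0058]
0.23 96 [-0.0216  0.0334] [-0.0136  0.0052]
0.24 79 [-0.021   0.0333] [-0.0125  0.0051]
```

```bash
python3 - <<'E'
from m import *
o=bot.get_obs()
w=np.radians(-11.6);X=np.array([np.cos(w),np.sin(w),0]);Y=np.array([-np.sin(w),np.cos(w),0]);Z=np.array([0,0,1.])
e=np.array([.5125,.211,.095])
x0,y0,s=270,140,6
im=cv2.resize(S["color"][y0:y0+100,x0:x0+130,::-1],None,fx=s,fy=s,interpolation=cv2.INTER_CUBIC)
def line(P,c):
    q=((proj(S,P)-[x0,y0]+.5)*s).astype(int)
    cv2.polylines(im,[q.reshape(-1,1,2)],True,c,1)
line([e+X*.075*i+Y*.008*j for i,j in((1,1),(1,-1),(-1,-1),(-1,1))],(0,0,255))
t=o["ee_pos"]+[0,0,.0165]
for j,c in((1,(0,255,0)),(-1,(255,255,0))):
    line([t+X*.012*i+Y*.018*j+Z*(k) for i,k in((1,-.028),(-1,-.028),(-1,-.038),(1,-.038))],c)
    line([t+X*.012*i+Y*.015*j+Z*(k) for i,k in((1,.035),(-1,.035),(-1,.045),(1,.045))],c)
cv2.imwrite("pics/o1.png",im)
E
```

```text
(no output)
```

View pics/o1.png

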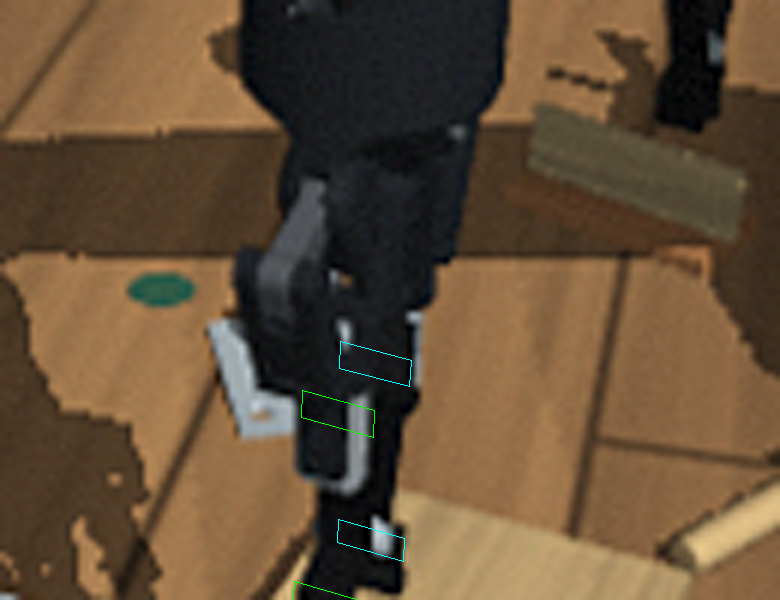

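```bash
python3 - <<'E'
from m import *
o=bot.get_obs()
w=np.radians(-11.6);X=np.array([np.cos(w),np.sin(w),0]);Y=np.array([-np.sin(w),np.cos(w),0])
g=S["color"].max(axis=2)
for v in range(205,258): print(v,"".join("#" if g[v,u]<60 else "." for u in range(305,350)), np.round(np.nanmin([CS[v,u,2] for u in range(315,342) if g[v,u]<60] or [0]),3))
e=(CS[...,:2]-[.5125,.211]);A=e@Y[:2]
for v in range(215,258,2): print(v," ".join("%4d/%3d"%(1000*A[v,u],1000*CS[v,u,2]) if g[v,u]<60 else "........" for u in range(316,342,3)))
E
```

```text
205 ............#############..########.......... 0.226
206 ...............########....########.......... 0.0
207 ...............########....#######........... 0.222
208 ...............########....#######........... 0.22
209 ...............########....#####............. 0.217
210 ...............########....#####............. 0.216
211 ...............########....#####............. 0.215
212 ...............########....#####............. 0.211
213 ...............########...######............. 0.209
214 ...............########...######............. 0.207
215 ..............#########...######............. 0.001
216 ..............#########...#####.............. 0.205
217 ..............#########...#####.............. 0.202
218 ...............########...#####.............. 0.2
219 ..................####....#####.............. 0.198
220 ..................#......######.............. 0.195
221 ..................###....######.............. 0.193
222 ..................#############.............. 0.041
223 ..................############............... 0.19
224 ..................############........
[... 2996 characters left out ...]
.. ........ ........
243 ........   29/160   28/162   29/165 ........ ........ ........ ........ ........
245 ........   29/155   29/157   30/160   25/158 ........ ........ ........ ........
247 ........ ........ ........   29/155   25/153 ........ ........ ........ ........
249 ........ ........ ........ ........ ........ ........ ........ ........ ........
251 ........ ........ ........ ........ ........ ........ ........ ........ ........
253 ........ ........ ........ ........ ........ ........ ........ ........ ........
255 ........ ........ ........ ........ ........ ........ ........ ........ ........
257 ........ ........ ........ ........ ........ ........ ........ ........ ........
```

The overlay shows the near finger at columns 300–372 as predicted. From depth, the jaws span about −0.018 to +0.029 across the edge, so the mouth sits about 5 mm too far in +y. I'll shift it and lower partway.

Emit:
play_rows(targets=[{"grip": 200,"linear": [0,-0.3,-0.5],"delta_rot": [0,0,0]},{"grip": 200,"linear": [-0.1,-0.5,-1.5],"delta_rot": [0,0,0]},{"grip": 200,"linear": [-0.1,-0.5,-2.5],"delta_rot": [0,0,0]},{"grip": 200,"linear": [-0.1,-0.5,-3.5],"delta_rot": [0,0,0]},{"grip": 200,"linear": [-0.1,-0.5,-4],"delta_rot": [0,0,0]},{"grip": 200,"linear": [-0.1,-0.5,-4],"delta_rot": [0,0,0]}])

```text
time: 11.7
ee_pos: [0.5103, 0.2054, 0.136]
tcp_rot: [-179.9, -0.1, 168.4]
wrist_force: [0.1, -0.3, -1.2]
opening: 0.0362
grasp_force: 30.8
```

```bash
cat > k.py <<'E'
from m import *
o=bot.get_obs();print(o["ee_pos"],o["wrist_force"],o["opening"])
w=np.radians(-11.6);Y=np.array([-np.sin(w),np.cos(w)])
g=S["color"].max(axis=2)
A=(CS[...,:2]-[.5125,.211])@Y
for v in range(215,280,2): print(v," ".join("%4d/%3d"%(1000*A[v,u],1000*CS[v,u,2]) if g[v,u]<60 or CS[v,u,2]>.085 else "........" for u in range(310,342,3)))
E
python3 k.py
```

```text
[0.5108 0.2056 0.1373] [-0.3978  0.0032 -0.8171] 0.0362067845798614
215 ........   52/240   51/242   53/245   53/247   49/245   25/228   18/225  -22/194  -22/196 ........
217 ........   48/233   42/230   40/230   50/241   49/241   27/225   20/221  -23/189  -24/190 ........
219 ........   46/227   44/227   44/229   42/229   46/234   32/225   20/217  -16/190  -17/191 ........
221 ........ ........   43/222   43/224   44/227   46/230   36/224   14/208  -14/187  -14/188 ........
223 ........ ........ ........ ........   45/223   45/224   20/206   15/204  -15/181  -15/183 ........
225 ........ ........ ........ ........   26/202   26/204   19/201   13/198  -14/177 ........ ........
227 ........ ........ ........ ........   25/197   26/200   19/196   14/194  -14/172 ........ ........
229 ........ ........ ........   19/185   27/194   25/194   20/192   13/188  -11/169 ........ ........
231 ........ ........ ........   19/181   23/186   27/191   19/186   10/181  -10/165 ........ ........
233 ........ ........ ........ ........   28/185   27/187   19/182   10/176   -9/161 ........ ........
23
[... 331 characters left out ...]
ll last):
  File "k.py", line 6, in <module>
    for v in range(215,280,2): print(v," ".join("%4d/%3d"%(1000*A[v,u],1000*CS[v,u,2]) if g[v,u]<60 or CS[v,u,2]>.085 else "........" for u in range(310,342,3)))
                                       ~~~~~~~~^^^^^^^^^^^^^^^^^^^^^^^^^^^^^^^^^^^^^^^^^^^^^^^^^^^^^^^^^^^^^^^^^^^^^^^^^^^^^^^^^^^^^^^^^^^^^^^^^^^^^^^^^^^^^^^^^
  File "k.py", line 6, in <genexpr>
    for v in range(215,280,2): print(v," ".join("%4d/%3d"%(1000*A[v,u],1000*CS[v,u,2]) if g[v,u]<60 or CS[v,u,2]>.085 else "........" for u in range(310,342,3)))
                                                ~~~~~~~~~^~~~~~~~~~~~~~~~~~~~~~~~~~~~~
ValueError: cannot convert float NaN to integer
```

```bash
sed -i 's/^A=.*/CS=np.nan_to_num(CS);A=(CS[...,:2]-[.5125,.211])@Y/; s/range(215,280,2)/range(239,278,2)/' k.py; python3 k.py
```

```text
[0.511  0.2057 0.1377] [ 0.5988 -0.2346 -0.4375] 0.035959845109377914
239 ........ ........ ........ ........ ........    8/155    9/159    7/159   -7/148 ........ ........
241 ........ ........ ........ ........    3/143    9/151    9/153    6/153   -3/146 ........ ........
243 -131/  0 ........ ........ ........ ........    7/144    9/148    6/148   -1/143 ........ ........
245 ........ ........ ........ ........   12/141    8/140    9/143 -309/  0   -1/137 ........ ........
247 ........ ........ ........ ........   15/139   14/140   10/139  -16/116  -19/116 ........ ........
249 ........ ........ ........ ........   17/136   16/137   14/138  -13/113  -15/114 ........ ........
251  -10/ 93 ........ ........ ........   22/135   19/135   19/137 ........  -13/111 ........ ........
253   -2/ 95   -6/ 94   -9/ 94   22/128   24/132   23/133   20/133 ........ ........ ........ ........
255    2/ 94   -1/ 93   -2/ 95   22/123   24/126   23/129   19/127 ........ ........ ........ ........
257    6/ 93    6/ 96    4/ 96   22/117   23/120   25/125   16/119 ........ ........ ........ ........

[... 329 characters left out ...]
2    6/ 76    8/ 81    6/ 81    6/ 84    7/ 88    6/ 90    8/ 95    6/ 95    2/ 93
267    7/ 65    6/ 67    6/ 71    7/ 74    6/ 75    6/ 79    6/ 82    7/ 85    7/ 87    6/ 89    5/ 91
269    7/ 59    4/ 59    6/ 64    8/ 69    7/ 71    7/ 73    7/ 77    7/ 79    7/ 83    6/ 84    7/ 87
271    5/ 52    8/ 58    7/ 60    5/ 61    6/ 65    7/ 68    6/ 70    7/ 74    7/ 76    7/ 80    7/ 82
273    7/ 48    8/ 52    6/ 52    7/ 57    5/ 58    7/ 62    5/ 64    8/ 69    6/ 70    6/ 73    7/ 77
275    9/ 44    9/ 47    6/ 46    8/ 52    7/ 54    7/ 57    8/ 60    8/ 63    8/ 66    8/ 69    9/ 73
277    7/ 35    7/ 39    6/ 40    9/ 48    8/ 49    8/ 52    8/ 55    8/ 58    7/ 59    9/ 65    8/ 66
```

The mouth is now within about 1.5 mm of centre. I lower it 4.1 cm and release.

Emit:
play_rows(targets=[{"grip": 200,"linear": [0,-0.1,-0.8],"delta_rot": [0,0,0]},{"grip": 200,"linear": [0,-0.1,-1.6],"delta_rot": [0,0,0]},{"grip": 200,"linear": [0,-0.1,-2.4],"delta_rot": [0,0,0]},{"grip": 200,"linear": [0,-0.1,-3.2],"delta_rot": [0,0,0]},{"grip": 200,"linear": [0,-0.1,-3.8],"delta_rot": [0,0,0]},{"grip": 200,"linear": [0,-0.1,-4],"delta_rot": [0,0,0]},{"grip": 200,"linear": [0,-0.1,-4],"delta_rot": [0,0,0]}])

```text
time: 12.6
ee_pos: [0.5109, 0.2047, 0.0973]
tcp_rot: [180.0, 0.0, 168.4]
wrist_force: [-1.1, 0.5, -0.3]
opening: 0.0361
grasp_force: 30.8
```

Emit:
play_rows(targets=[{"grip": 100,"linear": [0,0,0],"delta_rot": [0,0,0]},{"grip": 60,"linear": [0,0,0],"delta_rot": [0,0,0]},{"grip": 20,"linear": [0,0,0],"delta_rot": [0,0,0]},{"grip": 0,"linear": [0,0,0],"delta_rot": [0,0,0]},{"grip": 0,"linear": [0,0,0],"delta_rot": [0,0,0]},{"grip": 0,"linear": [0,0,1],"delta_rot": [0,0,0]},{"grip": 0,"linear": [0,0,3],"delta_rot": [0,0,0]},{"grip": 0,"linear": [0,0,6],"delta_rot": [0,0,0]},{"grip": 0,"linear": [0,0,10],"delta_rot": [0,0,0]},{"grip": 0,"linear": [0,0,12],"delta_rot": [0,0,0]}])

```text
time: 13.6
ee_pos: [0.5113, 0.2048, 0.2214]
tcp_rot: [179.9, 0.2, 168.4]
wrist_force: [0.2, 0.5, 0.4]
opening: 0.0853
grasp_force: 0.0
```

```bash
cat > c.py <<'E'
from m import *
w=np.radians(-11.6);X=np.array([np.cos(w),np.sin(w)]);Y=np.array([-np.sin(w),np.cos(w)])
print(bot.get_obs()["time"])
for C in(CS,CT):
    R=np.nan_to_num(C).reshape(-1,3);e=R[:,:2]-[.5125,.211];a=e@Y;b=e@X;z=R[:,2]
    for z0 in np.arange(.06,.16,.01):
        k=(z>z0)&(z<z0+.01)&(abs(a)<.05)&(abs(b)<.03)
        if k.sum()>2: print(round(z0,2),k.sum(),np.round([a[k].min(),a[k].max(),b[k].min(),b[k].max()],3))
    print()
E
python3 c.py
```

```text
13.7
0.06 67 [ 0.005  0.009 -0.029  0.03 ]
0.07 75 [ 0.005  0.02  -0.03   0.03 ]
0.08 101 [-0.024  0.022 -0.03   0.03 ]
0.09 194 [-0.021  0.021 -0.03   0.03 ]
0.1 61 [-0.008  0.017 -0.014  0.007]
0.11 55 [-0.016  0.011 -0.014  0.007]
0.12 48 [-0.019  0.013 -0.011  0.006]
0.13 70 [-0.022  0.016 -0.012  0.006]
0.14 72 [-0.029  0.019 -0.014  0.01 ]
0.15 92 [-0.032  0.02  -0.014  0.01 ]

0.08 3 [-0.023 -0.008  0.005  0.015]
0.09 4 [-0.025 -0.006  0.     0.019]
0.14 5 [-0.032 -0.023 -0.01   0.005]
0.15 9 [-0.032 -0.024 -0.005  0.005]
```

The clamp sits square on the edge with its jaws on both faces, lowest point about z 0.074. Now to the plate, turning the tool by −144° on the way.

Emit:
play_rows(targets=[{"grip": 0,"linear": [0.5,-2,0],"delta_rot": [0,0,-0.14]},{"grip": 0,"linear": [1,-4,0],"delta_rot": [0,0,-0.28]},{"grip": 0,"linear": [1.5,-6,0],"delta_rot": [0,0,-0.42]},{"grip": 0,"linear": [2,-8,0],"delta_rot": [0,0,-0.56]},{"grip": 0,"linear": [2.5,-10,0],"delta_rot": [0,0,-0.7]},{"grip": 0,"linear": [3,-12,0],"delta_rot": [0,0,-0.84]},{"grip": 0,"linear": [3.5,-14,0],"delta_rot": [0,0,-0.98]},{"grip": 0,"linear": [4,-16,0],"delta_rot": [0,0,-1.12]},{"grip": 0,"linear": [4.5,-18,0],"delta_rot": [0,0,-1.26]},{"grip": 0,"linear": [5,-20,0],"delta_rot": [0,0,-1.4]}])

```text
time: 14.7
ee_pos: [0.5607, 0.0037, 0.2166]
tcp_rot: [-180.0, 0.0, 87.9]
wrist_force: [0.6, 0.3, -0.1]
opening: 0.0855
grasp_force: 0.0
```

Emit:
play_rows(targets=[{"grip": 0,"linear": [0.5,-2,-1],"delta_rot": [0,0,-0.14]},{"grip": 0,"linear": [1,-4,-2],"delta_rot": [0,0,-0.28]},{"grip": 0,"linear": [1.5,-6,-3],"delta_rot": [0,0,-0.42]},{"grip": 0,"linear": [2,-8,-4],"delta_rot": [0,0,-0.56]},{"grip": 0,"linear": [2.5,-10,-6],"delta_rot": [0,0,-0.7]},{"grip": 0,"linear": [3,-11.5,-8],"delta_rot": [0,0,-0.84]},{"grip": 0,"linear": [3.5,-13,-10],"delta_rot": [0,0,-0.98]},{"grip": 0,"linear": [3.7,-13.2,-12],"delta_rot": [0,0,-1.11]},{"grip": 0,"linear": [3.7,-13.2,-14],"delta_rot": [0,0,-1.11]},{"grip": 0,"linear": [3.7,-13.2,-14],"delta_rot": [0,0,-1.11]}])

```text
time: 15.7
ee_pos: [0.5958, -0.1272, 0.0736]
tcp_rot: [-179.8, 0.3, 24.6]
wrist_force: [0.8, 0.4, -0.6]
opening: 0.0856
grasp_force: 0.0
```

```bash
cat > p.py <<'E'
from m import *
o=bot.get_obs();print(o["time"],o["ee_pos"],o["tcp_rot"],o["q"])
th=np.radians(o["tcp_rot"][2]);y=np.array([-np.sin(th),np.cos(th)]);x=np.array([np.cos(th),np.sin(th)])
for n,C in(("side",CS),("top",CT)):
    print(n);R=np.nan_to_num(C).reshape(-1,3);e=R[:,:2]-o["ee_pos"][:2];a=e@y;b=e@x;z=R[:,2]
    for z0 in np.arange(.02,.22,.01):
        k=(z>z0)&(z<z0+.01)&(abs(a)<.07)&(abs(b)<.05)
        if k.sum()>2: print(round(z0,2),k.sum(),np.round(1000*np.r_[np.percentile(a[k],[1,99]),np.percentile(b[k],[1,99])],1))
E
python3 p.py
```

```text
15.8 [ 0.5974 -0.1273  0.0772] [-179.9671    0.0433   24.661 ] [-12.0249  12.6428   5.6515  83.0631   0.0005 143.3142]
side
0.02 29 [ -8.4  13.9 -11.4  15.8]
0.03 31 [ -8.4  13.9 -10.9  15.7]
0.04 32 [ -8.5  14.6 -11.   15.7]
0.05 31 [-11.4  12.4 -10.3  15.7]
0.06 63 [-14.   14.  -11.9  15.6]
0.12 16 [-44.8  52.4  -9.5   9.5]
0.13 46 [-44.1  59.5 -10.7   9.8]
0.14 34 [-44.4  60.2  -9.6   9.6]
0.15 35 [-44.   59.8 -10.3   9.8]
0.16 17 [-49.3  57.6  -7.7  11.4]
0.17 28 [-64.9  65.7  -8.3  12.7]
0.18 32 [-65.1  69.   -8.3  16.8]
0.19 36 [-64.5  67.1   4.3  16.7]
0.2 45 [-61.3  69.9  -5.5  18.9]
0.21 69 [-14.5  69.9 -18.6  19.2]
top
```

Emit:
play_rows(targets=[{"grip": 0,"linear": [0.2,0.1,-1.5],"delta_rot": [0,0,0]},{"grip": 0,"linear": [0.2,0.1,-3],"delta_rot": [0,0,0]},{"grip": 0,"linear": [0.2,0.1,-4.5],"delta_rot": [0,0,0]},{"grip": 0,"linear": [0.2,0.1,-6],"delta_rot": [0,0,0]},{"grip": 0,"linear": [0.2,0.1,-7],"delta_rot": [0,0,0]},{"grip": 0,"linear": [0.2,0.1,-8],"delta_rot": [0,0,0]},{"grip": 0,"linear": [0.2,0.1,-8.2],"delta_rot": [0,0,0]},{"grip": 0,"linear": [0.2,0.1,-8.2],"delta_rot": [0,0,0]}])

```text
time: 16.6
ee_pos: [0.5997, -0.1264, -0.0051]
tcp_rot: [-180.0, 0.0, 24.6]
wrist_force: [0.1, 0.7, -0.7]
opening: 0.0857
grasp_force: 0.0
```

Emit:
play_rows(targets=[{"grip": 150,"linear": [0,0,0],"delta_rot": [0,0,0]},{"grip": 220,"linear": [0,0,0],"delta_rot": [0,0,0]},{"grip": 220,"linear": [0,0,0],"delta_rot": [0,0,0]},{"grip": 220,"linear": [0,0,0],"delta_rot": [0,0,0]},{"grip": 220,"linear": [0,0,0],"delta_rot": [0,0,0]},{"grip": 220,"linear": [0,0,0],"delta_rot": [0,0,0]},{"grip": 220,"linear": [0,0,0],"delta_rot": [0,0,0]}], force=60)

```text
time: 17.3
ee_pos: [0.6005, -0.1268, -0.004]
tcp_rot: [179.9, -0.1, 24.6]
wrist_force: [1.7, -3.4, 5.8]
opening: 0.0273
grasp_force: 60.7
```

Emit:
play_rows(targets=[{"grip": 220,"linear": [0,0,1],"delta_rot": [0,0,0]},{"grip": 220,"linear": [0,0,2.5],"delta_rot": [0,0,0]},{"grip": 220,"linear": [0,0,4],"delta_rot": [0,0,0]},{"grip": 220,"linear": [0,0,6],"delta_rot": [0,0,0]},{"grip": 220,"linear": [0,0,8],"delta_rot": [0,0,0]},{"grip": 220,"linear": [0,0,10],"delta_rot": [0,0,0]},{"grip": 220,"linear": [0,0,11],"delta_rot": [0,0,0]},{"grip": 220,"linear": [0,0,11],"delta_rot": [0,0,0]}])

```text
time: 18.1
ee_pos: [0.6007, -0.1265, 0.1074]
tcp_rot: [179.9, -0.1, 24.6]
wrist_force: [0.5, -0.5, -4.1]
opening: 0.0273
grasp_force: 60.0
```

Emit:
play_rows(targets=[{"grip": 220,"linear": [-1,2,0],"delta_rot": [0,0,0.09]},{"grip": 220,"linear": [-2.2,4.7,0],"delta_rot": [0,0,0.2]},{"grip": 220,"linear": [-3.4,7.4,0],"delta_rot": [0,0,0.31]},{"grip": 220,"linear": [-4.6,10.1,0],"delta_rot": [0,0,0.42]},{"grip": 220,"linear": [-5.8,12.8,0],"delta_rot": [0,0,0.53]},{"grip": 220,"linear": [-7,15.5,0],"delta_rot": [0,0,0.64]},{"grip": 220,"linear": [-8.2,18.2,0],"delta_rot": [0,0,0.75]},{"grip": 220,"linear": [-9.5,20.9,0],"delta_rot": [0,0,0.85]},{"grip": 220,"linear": [-10.5,22.8,0],"delta_rot": [0,0,0.92]},{"grip": 220,"linear": [-10.9,23.5,0],"delta_rot": [0,0,0.94]}])

```text
time: 19.1
ee_pos: [0.4895, 0.11, 0.1043]
tcp_rot: [-179.9, 0.0, 78.7]
wrist_force: [1.1, -0.1, -4.0]
opening: 0.0273
grasp_force: 60.6
```

Emit:
play_rows(targets=[{"grip": 220,"linear": [0,0,-1],"delta_rot": [0,0,0]},{"grip": 220,"linear": [0,0,-2],"delta_rot": [0,0,0]},{"grip": 220,"linear": [0,0,-3],"delta_rot": [0,0,0]},{"grip": 220,"linear": [0,0,-3.5],"delta_rot": [0,0,0]},{"grip": 220,"linear": [0,0,-3.5],"delta_rot": [0,0,0]}])

```text
time: 19.6
ee_pos: [0.4903, 0.1079, 0.0688]
tcp_rot: [-179.9, 0.1, 78.4]
wrist_force: [-0.6, -0.5, -4.8]
opening: 0.0273
grasp_force: 60.5
```

```bash
cat > q.py <<'E'
from m import *
o=bot.get_obs();print(o["time"],o["ee_pos"],o["tcp_rot"],o["opening"],o["grasp_force"],o["wrist_force"])
w=np.radians(-11.6);X=np.array([np.cos(w),np.sin(w)]);Y=np.array([-np.sin(w),np.cos(w)]);c0=np.array([.4918,.1099])
for n,p,C in(("side",S,CS),("top",T,CT)):
    print(n);R=np.nan_to_num(C).reshape(-1,3);e=R[:,:2]-c0;a=e@Y;b=e@X;z=R[:,2]
    for z0 in np.arange(.03,.15,.005):
        k=(z>z0)&(z<z0+.005)&(abs(a)<.075)&(abs(b)<.08)
        if k.sum()>5: print(round(z0,3),k.sum(),np.round(1000*np.r_[np.percentile(a[k],[1,99]),np.percentile(b[k],[1,99])],1),rect(R[k])[2])
    for t in("hole0","insert0"):
        for r in bot.pinpoint(p,t)[:4]: print(t,round(r["conf"],2),r["pixel"])
E
python3 q.py
```

```text
19.7 [0.4909 0.1083 0.0701] [-179.9902    0.0047   78.4399] 0.027502406141057156 60.49411654472351 [ 0.2787 -0.0959 -4.7293]
side
0.03 25 [-66.6  71.3 -75.1 -44. ] 78.2
0.035 524 [-71.   68.8 -74.6  75. ] 78.3
0.04 507 [-73.3  40.7 -74.1  74.3] 77.9
0.07 25 [-37.4  37.8 -49.3   6.3] 50.3
0.075 518 [-42.1  38.4 -49.2  46.2] 78.0
0.08 62 [-36.7  36.6 -47.9  43.7] 71.0
0.085 26 [-10.7  13.4 -15.6   9.3] 32.2
0.09 18 [ -3.1  13.  -15.6   6. ] 19.5
0.095 23 [  2.5  13.  -15.6   8. ] 7.7
0.1 25 [  5.4  12.7 -15.3  11.2] 89.9
0.105 17 [  0.9  12.9 -21.1  10.7] 5.8
0.11 37 [  4.8  13.2 -26.1  22.8] 78.2
0.115 44 [  4.4  13.8 -27.8  23.9] 78.5
0.12 42 [ -8.1  13.  -28.5  23.1] 4.3
0.125 43 [ -3.5  12.5 -28.6  24. ] 0.5
0.13 49 [ -6.4  13.1 -28.5  24.7] 0.1
0.135 110 [-14.2  12.8 -28.1  24.2] 73.5
0.14 33 [-12.   52.1 -28.4  20.8] 64.8
0.145 23 [ -6.1  59.2 -32.9  29.1] 61.4
hole0 0.97 [333.8, 233.6]
hole0 0.87 [363.1, 236.8]
hole0 0.74 [352.9, 250.2]
insert0 0.79 [359.7, 247.5]
insert0 0.71 [351.3, 260.3]
insert0 0.7 [325.7, 244.6]
top
0.03 15 [-71.1 -53.2 -43.   66.9] 78.6
0.035 175 [-74.9 -20.1 -43.3  73.8] 9.7
0.04 172 [-74.5 -22.8 -43.7  72.6] 78.6
0.045 23 [-73.3 -20.4 -20.5  72.6] 88.0
0.07 8 [-42.4 -31.9  17.8  42.1] 88.5
0.075 17 [-42.6 -29.5  17.7  42.4] 86.1
0.08 7 [-43.3 -28.9  14.1  44. ] 12.4
hole0 0.53 [287.1, 220.9]
insert0 0.94 [293.2, 244.6]
insert0 0.92 [287.0, 226.7]
```

The plate hangs level (flange top about z 0.0785) and is roughly 2.5 mm off in x and 1.7 mm in y of the workpiece. I correct that and go down.

Emit:
play_rows(targets=[{"grip": 220,"linear": [0.15,0.1,-0.5],"delta_rot": [0,0,0]},{"grip": 220,"linear": [0.28,0.12,-1],"delta_rot": [0,0,0]},{"grip": 220,"linear": [0.28,0.12,-1.6],"delta_rot": [0,0,0]},{"grip": 220,"linear": [0.28,0.12,-2.1],"delta_rot": [0,0,0]},{"grip": 220,"linear": [0.28,0.12,-2.1],"delta_rot": [0,0,0]},{"grip": 220,"linear": [0.28,0.12,-2.1],"delta_rot": [0,0,0]}])

```text
time: 20.5
ee_pos: [0.4935, 0.1098, 0.049]
tcp_rot: [-180.0, 0.0, 78.5]
wrist_force: [0.4, 0.6, -4.9]
opening: 0.027
grasp_force: 60.5
```

```bash
cat > r.py <<'E'
from m import *
o=bot.get_obs();print(o["time"],o["ee_pos"],o["tcp_rot"],o["grasp_force"],o["wrist_force"])
w=np.radians(-11.6);X=np.array([np.cos(w),np.sin(w)]);Y=np.array([-np.sin(w),np.cos(w)]);c0=np.array([.4918,.1099])
for n,p in(("side",S),("top",T)):
    R=np.nan_to_num(np.median([cloud(bot.camera(n)) for _ in range(5)],axis=0)).reshape(-1,3);e=R[:,:2]-c0;a=e@Y;b=e@X;z=R[:,2]
    k=(z>.052)&(z<.0605)&(abs(a)<.06)&(abs(b)<.06)
    print(n,"plate",k.sum(),np.round(1000*np.r_[np.percentile(a[k],[1,99]),np.percentile(b[k],[1,99])],1),rect(R[k]))
    m=(z>.05)&(z<.062)&(abs(a)<.036)&(abs(b)<.044)&((abs(a)>.02)|(abs(b)>.02))
    if m.sum()>30: print(" plane",np.linalg.lstsq(np.c_[a[m],b[m],np.ones(m.sum())],z[m],rcond=None)[0])
    # per-strip edges of the plate and of the block
    for nm,u,v,lo,hi in(("plate a",a,b,.052,.062),("plate b",b,a,.052,.062)):
        E=[]
        for s in np.arange(-.03,.031,.006):
            q=(z>lo)&(z<hi)&(abs(v-s)<.003)&(abs(u)<.055)
            if q.sum()>5:E.append([u[q].min(),u[q].max()])
        if E: print(" ",nm,1000*np.median(E,axis=0))
    for nm,u,v in(("block b",b,a),("block a",a,b)):
        E=[]
        for s in np.arange(-.065,.066,.006):
            q=(z>.034)&(z<.046)&(abs(v-s)<.003)&(abs(u)<.12)
            if q.sum()>5:E.append([u[q].min(),u[q].max()])
        if E: print(" ",nm,1000*np.median(E,axis=0))
    q=(z>.088)&(z<.1)&(abs(a-.103)<.03)&(abs(b)<.09)
    print("  boards",rect(R[q]),1000*np.percentile(b[q],[.5,99.5]),1000*np.percentile(a[q],[1,99]))
E
python3 r.py
```

```text
20.6 [0.4937 0.1098 0.0494] [179.9814  -0.008   78.4848] 60.50369739532471 [-0.1288 -0.5612 -5.0319]
side plate 507 [-39.5  40.  -46.5  48.2] (array([493. , 109.8]), array([80.4, 95.8]), 78.5)
 plane [0.0049 0.0005 0.0584]
  plate a [-13.9098  39.8302]
  plate b [-46.4615  47.9204]
  block b [-74.4768  74.5294]
  block a [-85.511  111.9604]
  boards (array([513.2, 212.5]), array([ 41.1, 149.7]), 86.9) [-74.0008  74.3871] [ 94.1405 123.9533]
top plate 29 [-40.5 -26.7  17.6  47.7] (array([516.4,  68.5]), array([12.5, 32.1]), 88.8)
  plate b [28.9224 47.8865]
  block b [-3.5486 73.2386]
  block a [-94.9151 -44.4144]
  boards (array([472.5, 224.9]), array([68.5, 15.5]), 0.0) [-75.579  -10.7797] [ 95.1511 121.0627]
```

Emit:
play_rows(targets=[{"grip": 220,"linear": [-0.1,0.02,-0.2],"delta_rot": [0,0,0]},{"grip": 220,"linear": [-0.1,0.02,-0.2],"delta_rot": [0,0,0]},{"grip": 220,"linear": [-0.1,0.02,-0.2],"delta_rot": [0,0,0]},{"grip": 220,"linear": [-0.1,0.02,-0.2],"delta_rot": [0,0,0]},{"grip": 220,"linear": [-0.1,0.02,-0.2],"delta_rot": [0,0,0]}])

```text
time: 21.6
ee_pos: [0.4927, 0.11, 0.0472]
tcp_rot: [180.0, -0.0, 78.5]
wrist_force: [-0.3, -0.2, -4.4]
opening: 0.0269
grasp_force: 60.6
```

```bash
python3 r.py | grep -v boards; python3 - <<'E'
from m import *
x0,y0,s=280,185,6
im=cv2.resize(S["color"][y0:y0+100,x0:x0+120,::-1],None,fx=s,fy=s,interpolation=cv2.INTER_CUBIC)
w=np.radians(-11.6);Xa=np.array([np.cos(w),np.sin(w)]);Ya=np.array([-np.sin(w),np.cos(w)])
t=np.linspace(0,6.28,24)
for hx,hy in((-35,28),(-35,-28),(35,0)):
    c=np.array([.4918,.1099])+Xa*hx/1e3+Ya*hy/1e3
    for z,r,col in((.0564,.006,(0,0,255)),):
        q=((proj(S,np.c_[c[0]+r*np.cos(t),c[1]+r*np.sin(t),0*t+z])-[x0,y0]+.5)*s).astype(int)
        cv2.polylines(im,[q.reshape(-1,1,2)],True,col,1)
cv2.imwrite("pics/f.png",im)
E
```

```text
21.7 [0.4926 0.11   0.0472] [179.9999  -0.0003  78.4846] 60.58575510978699 [ 0.2948  0.2986 -4.5674]
side plate 498 [-39.5  40.1 -47.6  47.2] (array([491.9, 109.7]), array([81.2, 95.9]), 78.7)
 plane [ 0.     -0.0011  0.0561]
  plate a [-11.3121  39.6962]
  plate b [-47.5533  46.754 ]
  block b [-74.3867  74.4488]
  block a [-89.9098 112.2604]
top plate 31 [-40.2 -27.1  14.9  46.5] (array([513.7,  68.8]), array([12.8, 32.4]), 88.1)
  plate a [-39.5091 -32.516 ]
  plate b [29.0785 45.124 ]
  block b [-4.8983 72.9894]
  block a [-94.9946 -44.4162]
```

View pics/f.png

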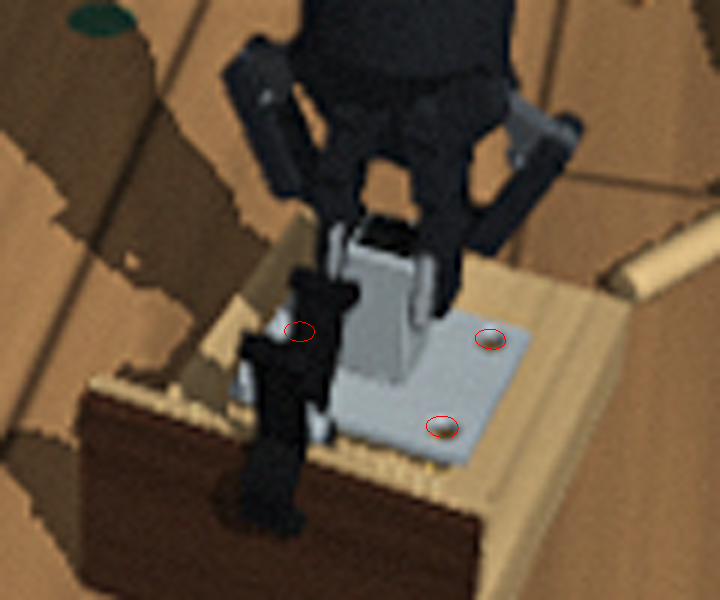

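The picture shows the plate's holes at (490,339) and (442,428), inside the predicted circles over the threaded holes. The clamp is on the boards and nothing is touching the plate, so I hand it in.

```bash
python3 -c "
from workcell import bot
print(bot.job_done())"
```

```text
the job is handed in; nothing more can be done
None
```

I handed the job in at about 22 s, and no verdict came back. By my measurements, the clamp is clipped over the middle of the boards' edge and let go. The plate is held level about 11 mm above the block, with its holes within about 2 mm of theirs, and I kept clear of the tin, glue bottle, screwdriver and brush.

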